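# Slide boards under a spring-hung test head and weigh it down

### The arm

A 7-joint arm with a two-finger parallel gripper is mounted at the origin on a cart in front of the work surface, level with it; the furniture and walls round the work are solid. World frame = base frame: x ahead of the robot, y to its left, z up, the work surface at z = 0. Lengths are in m, angles in rad, forces in N, time in s.
With the tool pointing down it reaches from about 0.375 to 0.925 m from the base axis. Payload 3.1 kg.
Tool frame: the origin (TCP) lies between the finger pads; the fingertips stand 19 mm ahead of it and the grasp point (between the pads) is the TCP; z points along the fingers, y is the direction in which the jaws open and shut (so a half turn about z gives the same grasp; the last joint's range is limited). The gripper opens to 85 mm and grips with 20 to 120 N. Pads are 22 mm wide; open, the fingers measure 114 mm over their backs; the gripper's body (76 mm by 85 mm) begins 54 mm behind the grasp point. The pads swing forward as they close: fully open they stand 13 mm farther back than shut.
Start: joints at [1.073, 0.383, 0.044, 1.598, -0.018, 1.161, -0.05], TCP at [0.253, -0.599, 0.25] pointing down, gripper open.
Joint ranges: [-2.61, 2.61], [-0.41, 2.15], [-1.48, 1.57], [0, 2.5], [-1.57, 4.71], [0.05, 1.97], [-2.85, 2.85]. Speed limits (rad/s): [2.79, 2.79, 3.14, 3.14, 3.14, 3.14, 3.14].

### API

Orientations are given as a unit quaternion [x, y, z, w].
In Python, from bench import move_ptp, movel, move_j, move_gripper, pause, inverse_kinematics, read_camera, camera_params, MotionError, sign_off, look_for, tip_of, read_time_s, read_qpos, read_joint_vel, read_effort, read_eef_pos, read_tcp_rot, read_ft_force, read_ft_torque, read_finger_gap gives the robot as it stands. Calls block until the motion is done:
- move_ptp(position, orientation): joint-space move of the TCP to a pose.
- movel(position, orientation=None, speed=0.15): straight line of the TCP; orientation=None keeps the orientation; speed is the mean speed in m/s.
- move_j(angles): joint-space move.
- move_gripper(opening, effort=None): finger opening in m; effort is the grip in N (None keeps the last); returns when the fingers have stopped.
- pause(seconds).
- inverse_kinematics(position, orientation): joint angles nearest the present ones, or None.
- read_camera(name): name is "scene" or "side" or "wrist"; returns the picture (384x512x3 uint8, red, green, blue); there is no depth.
- camera_params(name): a dict with "K" (3x3 intrinsics, pixels), "camera_from_world" (4x4, takes a point from world to camera coordinates). Camera axes: x right, y down, z forward; pixel columns grow to the right and rows downward; lengths in m; the calibration is good to about 2 mm. A picture is of the moment at which its call begins: read the wrist's pose just before it. camera_params takes no time and is no camera call; for the wrist camera it gives the pose at the moment of the call.
A pose or a line that the arm cannot do raises MotionError and nothing moves.
- sign_off(): hands the job in, once; it reports no verdict.
Trained networks look in the newest picture that a camera, given by its name, has taken for a name from the list of things; names that differ only in an ending like _2 or _b are one class to them, and where a whole thing is asked for, a point or a joint stands for the part that bears it (a point fixed in the world has none). Each returns a list of dicts, best first, with "confidence" (0 to 1); they miss things now and then, are a little off and sometimes report something else, mostly with a low value. They report only what shows in the picture. A call takes as long as a camera call. They do not tell look-alikes from the thing itself.
- look_for(camera, name): "at" ([column, row] in pixels, amid what is visible of it).
- tip_of(camera, name): "at" ([column, row] in pixels: a listed point, or the origin of a listed thing).
Readings, each from a call of its own:
- read_time_s(): time.
- read_qpos(): joint angles.
- read_joint_vel(): joint speeds.
- read_effort(): joint torques, N m.
- read_eef_pos(): TCP position.
- read_tcp_rot(): TCP orientation.
- read_ft_force(): force on the tool from outside, world axes, zero at the start.
- read_ft_torque(): the same for the moment, N m.
- read_finger_gap(): finger opening in m.
Only numpy, scipy, OpenCV 4.12 (cv2) and the standard library are available. Lean on these libraries where they do the work, as an engineer would, in place of code of your own. Each camera call takes 0.05 s, during which the arm holds its last target.

### The job

Slide every board carrier on the bench, board end first, under the low bridge of the test rig, one to a lane, fully home against the back stop. Then, not before all of them are home, bring the spring-hung test head down with weights on its pan until its pointer rests in the green band (1000 g in all; not every weight is needed), and let go of everything.

Things in the scene. Friction and masses are not known exactly. Their poses are not given: they have to be found in the camera images.
- test_rig: board test rig, fixed. Origin: under the middle of its mouth, at bench level; x goes into the rig, y to its left, z up. Metal base plate 24 mm thick, x = -135 to 150 mm, y = +-132 mm: an apron in front of three lanes along x, 72 mm wide, parted by 8 mm guides. A blue bridge bar crosses them at x = 0 to 20 mm, underside 21 mm, top 31 mm above the plate. At x = 130 mm posts and a tie bar 116 mm high
- stop (a point): foot of the front face of the back stop, on the plate 82 mm behind the mouth, mid width; the stop crosses all three lanes, 14 mm high. A carrier that is home has its origin 60 mm in front of this face, its handle still in front of the bridge
- pan (a point): centre of the floor of the weight pan on top of the grey test head behind the bridge; it sinks with the head. The floor measures 72 mm in rig x by 224 mm in rig y, with a rim 5 mm high; 61.5 mm above the bench with no weight on
- band (a point): middle of the green band, 2.8 mm high, on the white reading plate (26 mm wide, 60 mm high) at the right (-y) end of the rig; the red pointer moves in front of it
- head (a joint): how far the spring-hung test head has sunk (m): 0 with nothing on the pan, 0.0022 more for every 200 g on it, wherever it stands; stop at 0.0125. The red pointer is level with the middle of the green band at 0.011, which is 1000 g in all. The head's underside is 29.5 mm above the base plate at 0 and never touches the boards
- lane_1 (a point): middle of the mouth of the left (+y) lane, on the base plate (24 mm above the bench); axes as the rig's: x goes into the lane. The lane is 72 mm wide
- lane_2 (a point): middle of the mouth of the middle lane, on the base plate (24 mm above the bench); axes as the rig's: x goes into the lane. The lane is 72 mm wide
- lane_3 (a point): middle of the mouth of the right (-y) lane, on the base plate (24 mm above the bench); axes as the rig's: x goes into the lane. The lane is 72 mm wide
- carrier_a: board carrier a: black tray 120 x 66 x 10 mm; green board with parts up to 16 mm above the underside; orange handle rib at the -x end. Origin: centre of underside, x along its length away from the handle, z up. Rib centre x = -46 mm, y = 0; 28 mm long in x, 14 mm thick in y, top 46 mm above the underside. About 110 g. May be absent (two or three of a, b, c are there)
- carrier_b: board carrier b: black tray 120 x 66 x 10 mm; green board with parts up to 16 mm above the underside; orange handle rib at the -x end. Origin: centre of underside, x along its length away from the handle, z up. Rib centre x = -46 mm, y = 0; 28 mm long in x, 14 mm thick in y, top 46 mm above the underside. About 110 g. May be absent (two or three of a, b, c are there)
- carrier_c: board carrier c: black tray 120 x 66 x 10 mm; green board with parts up to 16 mm above the underside; orange handle rib at the -x end. Origin: centre of underside, x along its length away from the handle, z up. Rib centre x = -46 mm, y = 0; 28 mm long in x, 14 mm thick in y, top 46 mm above the underside. About 110 g. May be absent (two or three of a, b, c are there)
- large_1: large steel weight 1, 400 g: disc 52 mm across, 26 mm high, with a round knob 24 mm across on top, 52 mm high in all. Origin: centre of its underside, z up. May be absent (four or all of the five weights are there)
- large_2: large steel weight 2, 400 g: disc 52 mm across, 26 mm high, with a round knob 24 mm across on top, 52 mm high in all. Origin: centre of its underside, z up. May be absent (four or all of the five weights are there)
- small_1: small brass weight 1, 200 g: disc 40 mm across, 22 mm high, with a round knob 24 mm across on top, 48 mm high in all. Origin: centre of its underside, z up. May be absent
- small_2: small brass weight 2, 200 g: disc 40 mm across, 22 mm high, with a round knob 24 mm across on top, 48 mm high in all. Origin: centre of its underside, z up. May be absent
- small_3: small brass weight 3, 200 g: disc 40 mm across, 22 mm high, with a round knob 24 mm across on top, 48 mm high in all. Origin: centre of its underside, z up. May be absent
Mind the look-alikes: they are no part of the job. What is shaped like the small_1 but pink is not meant.

How it is judged:
By the outcome, as a careful person would: the job done as asked, in the order asked, and still so for the second after the job is handed in, with the robot touching nothing.
Of carrier_a, carrier_b, carrier_c only 2 to 3 are there at a start; the rules pass over those that are not, and their reading is None.
Of large_1, large_2, small_1, small_2, small_3 only 4 to 5 are there at a start; the rules pass over those that are not, and their reading is None.
At some moment in a run one of carrier_a, carrier_b, carrier_c may be knocked a few centimetres aside while the robot is not near it.
It also fails if it takes over 210 s, if anything falls off the work surface, if the arm or the gripper's body presses on something with over 40 N, if the wrist force passes 120 N, or if a joint passes its speed limit or range.

## Working session

There is one attempt and no reset: what is moved stays moved. The work goes in short steps, each a Python script; the robot and the scene stay as the last script left them, time stands still between calls to the robot, and variables do not carry over. Pictures are saved under pics/ and viewed, and the job is handed in when it is done.

```bash
ls; mkdir -p pics
python3 - <<'E'
from bench import *
import cv2
print(read_time_s(), read_eef_pos(), read_tcp_rot())
for n in ["scene","side","wrist"]:
    im=read_camera(n); cv2.imwrite(f"pics/{n}0.png",cv2.resize(im[:,:,::-1],(800,600)))
    p=camera_params(n); print(n,p["K"].round(1).tolist() if hasattr(p["K"],'round') else p["K"],p["camera_from_world"])
    for t in ["test_rig","carrier_a","large_1","small_1","stop","pan","band","lane_1","lane_2","lane_3"]:
        print(t,[(list(map(int,d["at"])),round(d["confidence"],2)) for d in tip_of(n,t)][:7])
print(read_time_s())
E
```

```text
pics
0.0 [ 0.2526329  -0.59791777  0.24888102] [ 9.80078576e-01  1.98605731e-01 -3.40861048e-04 -1.27796976e-03]
scene [[482.7, 0.0, 255.9], [0.0, 482.7, 191.2], [0.0, 0.0, 1.0]] [[ 0.70487094 -0.7092699   0.00965197 -0.32316179]
 [-0.54239305 -0.5476983  -0.63705286  0.37230777]
 [ 0.45712879  0.44380489 -0.77075968  1.77005986]
 [ 0.          0.          0.          1.        ]]
test_rig []
carrier_a [([308, 264], 0.73), ([233, 177], 0.69), ([341, 269], 0.47), ([332, 244], 0.46), ([219, 158], 0.35)]
large_1 [([250, 191], 0.42)]
small_1 [([179, 143], 0.57), ([219, 155], 0.52)]
stop [([261, 182], 0.75), ([278, 199], 0.35), ([248, 193], 0.32)]
pan [([262, 172], 0.93)]
band [([275, 200], 0.79), ([332, 243], 0.73)]
lane_1 [([231, 176], 0.91), ([260, 202], 0.72), ([262, 174], 0.71), ([249, 189], 0.63), ([275, 200], 0.54)]
lane_2 [([231, 176], 0.91), ([260, 202], 0.72), ([262, 174], 0.71), ([249, 189], 0.63), ([275, 200], 0.54)]
lane_3 [([231, 176], 0.91), ([260, 202], 0.72), ([262, 174], 0.71), ([249, 189], 0.63), ([275, 200], 0.54)]
side [[374.9, 0.0, 248.8], [0.0, 374.9, 192.3], [0.0, 
[... 555 characters left out ...]
e_1 [([234, 206], 0.97), ([243, 196], 0.82), ([232, 218], 0.81), ([220, 197], 0.28)]
lane_2 [([234, 206], 0.97), ([243, 196], 0.82), ([232, 218], 0.81), ([220, 197], 0.28)]
lane_3 [([234, 206], 0.97), ([243, 196], 0.82), ([232, 218], 0.81), ([220, 197], 0.28)]
wrist [[283.7, 0.0, 249.8], [0.0, 283.7, 188.3], [0.0, 0.0, 1.0]] [[ 3.91446253e-01 -9.20200898e-01  3.71055732e-04 -6.50614967e-01]
 [-8.75403696e-01 -3.72265533e-01  3.08361381e-01 -4.11605162e-02]
 [-2.83616289e-01 -1.21031731e-01 -9.51269216e-01  3.79615006e-01]
 [ 0.00000000e+00  0.00000000e+00  0.00000000e+00  1.00000000e+00]]
test_rig []
carrier_a []
large_1 []
small_1 []
stop []
pan []
band []
lane_1 []
lane_2 []
lane_3 []
1.65
```

View pics/scene0.png

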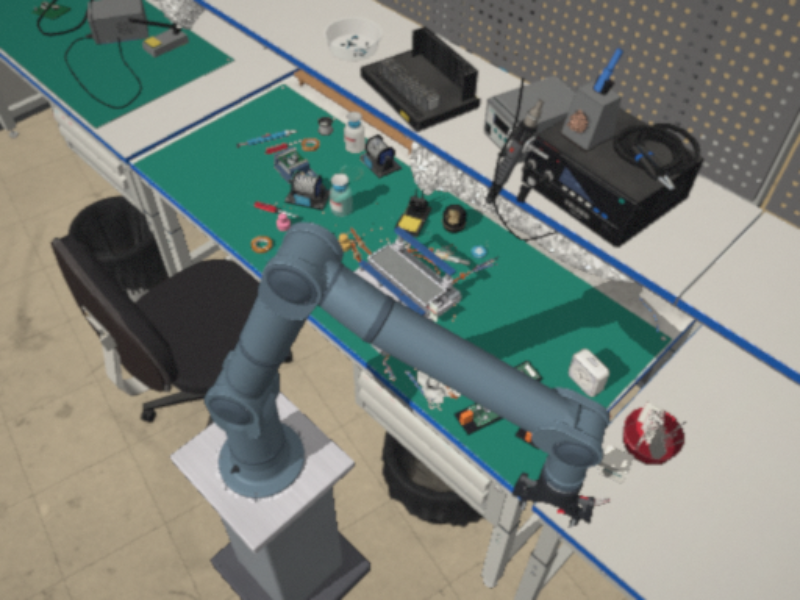

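View pics/side0.png

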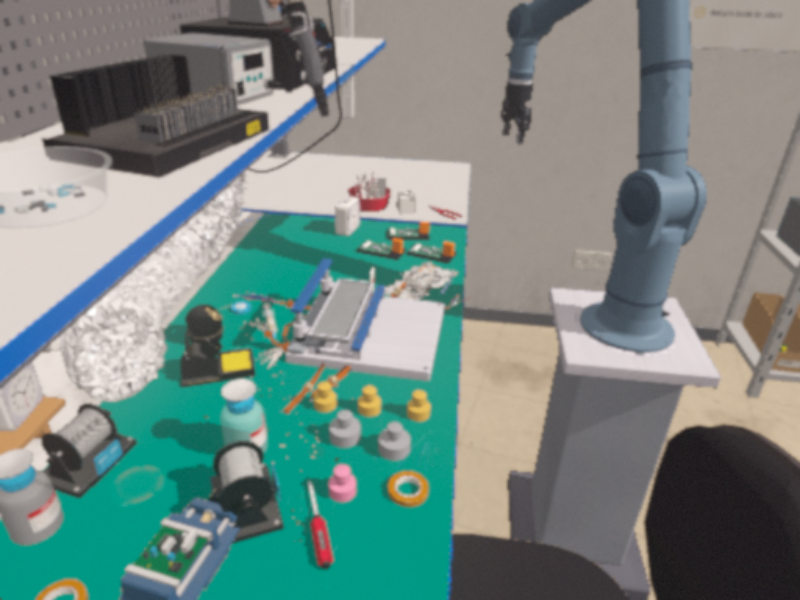

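The side view shows three carriers (250,157), (262,148), (277,160) in native pixels, three brass weights near (206–267,260), two steel weights, one pink look-alike, and the rig in the middle.

```bash
cat > h.py <<'E'
from bench import *
import numpy as np, cv2
from scipy.spatial.transform import Rotation as R
def ray(P,uv,z):
    K=np.array(P["K"]);T=np.array(P["camera_from_world"])
    d=T[:3,:3].T@np.linalg.solve(K,[uv[0],uv[1],1.]); c=-T[:3,:3].T@T[:3,3]
    return c+d*(z-c[2])/d[2]
def proj(P,X):
    K=np.array(P["K"]);T=np.array(P["camera_from_world"])
    X=np.atleast_2d(X); q=(T[:3,:3]@X.T).T+T[:3,3]; q=(K@q.T).T
    return q[:,:2]/q[:,2:]
def down(yaw):  # tool z down; tool y (jaw) direction at angle yaw+90 : tool x at yaw
    c,s=np.cos(yaw),np.sin(yaw)
    M=np.array([[c,s,0],[s,-c,0],[0,0,-1]],float)
    return R.from_matrix(M).as_quat()
def shot(name,fn):
    P=camera_params(name); im=read_camera(name)
    cv2.imwrite(f"pics/{fn}.png",cv2.resize(im[:,:,::-1],(800,600))); return P,im
E
python3 - <<'E'
from h import *
P=camera_params("side")
for n,z,l in [("carrier",0,[(243,161),(262,148),(276,161)]),("large",0,[(251,288),(218,278)]),("small",0,[(265,264),(212,259),(236,260),(218,315)]),("lanes",.024,[(234,206),(243,196),(232,218)]),("stop",.024,[(216,207)]),("pan",.0615,[(219,196)])]:
    print(n,[ray(P,u,z)[:2].round(3).tolist() for u in l])
W=camera_params("wrist");T=np.array(W["camera_from_world"]);c=-T[:3,:3].T@T[:3,3]
M=R.from_quat(read_tcp_rot()).as_matrix(); print("cam in tool",M.T@(c-read_eef_pos()), (M.T@T[:3,:3].T).round(3))
E
```

```text
carrier [[0.597, -0.282], [0.531, -0.435], [0.457, -0.308]]
large [[0.465, 0.458], [0.555, 0.436]]
small [[0.438, 0.361], [0.588, 0.364], [0.52, 0.357], [0.53, 0.557]]
lanes [[0.567, 0.117], [0.548, 0.047], [0.562, 0.188]]
stop [[0.625, 0.133]]
pan [[0.616, 0.123]]
cam in tool [ 0.07943211  0.00031247 -0.12376341] [[ 0.002 -0.951 -0.308]
 [ 1.     0.002  0.001]
 [-0.    -0.308  0.951]]
```

Run:
```python
from h import *
for i,(x,y,z) in enumerate([(0.45,-.25,.36),(0.45,.12,.36),(0.42,.40,.36)]):
    try: move_ptp([x,y,z],down(0))
    except MotionError as e: print(i,e); continue
    P,im=shot("wrist",f"w{i}")
    print(i,read_time_s(),read_eef_pos().round(3))
    for t,z in [("carrier_a",0),("large_1",0),("small_1",0),("stop",.024),("pan",.0615),("band",.08),("lane_1",.024),("test_rig",0)]:
        print(t,[(list(map(int,d["at"])),ray(P,d["at"],z)[:2].round(4).tolist(),round(d["confidence"],2)) for d in tip_of("wrist",t)if d["confidence"]>.4])
```

```text
0 3.2333 [ 0.449 -0.252  0.36 ]
carrier_a [([348, 93], [0.5332, -0.4106], 0.83), ([272, 55], [0.5899, -0.2863], 0.73), ([269, 140], [0.4572, -0.286], 0.62)]
large_1 []
small_1 []
stop []
pan []
band [([75, 61], [0.5719, -0.0245], 0.82)]
lane_1 [([48, 87], [0.5422, 0.0549], 0.97)]
test_rig [([8, 77], [0.5565, 0.1312], 0.79)]
1 5.0667 [0.451 0.118 0.36 ]
carrier_a [([509, 56], [0.589, -0.2877], 0.93), ([486, 143], [0.453, -0.2858], 0.75)]
large_1 [([47, 85], [0.5467, 0.4421], 0.73), ([48, 138], [0.4622, 0.4595], 0.55)]
small_1 [([86, 49], [0.5997, 0.37], 0.96), ([96, 106], [0.5152, 0.3696], 0.77), ([106, 155], [0.4333, 0.365], 0.62)]
stop [([240, 23], [0.629, 0.1306], 0.68)]
pan [([243, 31], [0.6126, 0.1262], 0.77)]
band [([340, 63], [0.5715, -0.001], 0.91)]
lane_1 [([294, 86], [0.5449, 0.0497], 0.85), ([190, 83], [0.5482, 0.2079], 0.78), ([49, 140], [0.462, 0.4417], 0.75), ([244, 84], [0.5469, 0.1253], 0.59)]
test_rig [([242, 82], [0.5515, 0.13], 0.56)]
2 6.6083 [0.422 0.398 0.36 ]
carrier_a []
large_1 [([215, 125], [0.4548, 0.4553], 0.9), ([221, 64], [0.5479, 0.4425], 0.58)]
small_1 [([269, 139], [0.4321, 0.3649], 0.96), ([269, 85], [0.5174, 0.366], 0.88), ([149, 78], [0.5287, 0.5563], 0.68), ([270, 29], [0.5971, 0.3657], 0.57)]
stop []
pan [([459, 6], [0.6121, 0.126], 0.8)]
band [([270, 141], [0.4405, 0.3676], 0.43)]
lane_1 [([432, 63], [0.5474, 0.1244], 0.74), ([482, 64], [0.5466, 0.0496], 0.71), ([378, 57], [0.5553, 0.2063], 0.65)]
test_rig [([223, 65], [0.5478, 0.4392], 0.41)]
```

```bash
ls pics
```

```text
scene0.png
side0.png
w0.png
w1.png
w2.png
wrist0.png
```

View pics/w0.png

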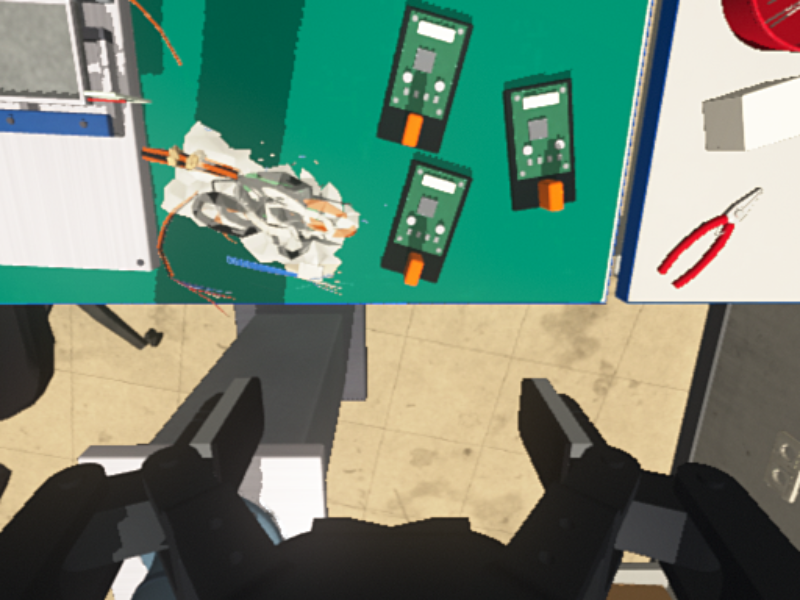

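View pics/w1.png

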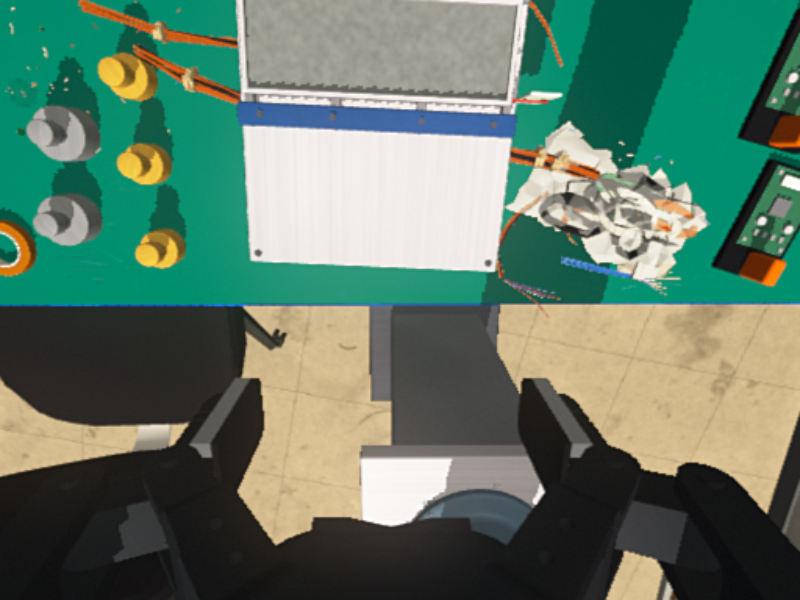

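Run:
```python
from h import *
move_ptp([.53,.125,.33],down(0))
P,im=shot("wrist","w3"); np.savez("w3.npz",im=im,K=P["K"],T=P["camera_from_world"])
for t,z in [("stop",.024),("pan",.0615),("band",.08),("lane_1",.024),("test_rig",0)]:
        print(t,[(list(map(int,d["at"])),ray(P,d["at"],z)[:2].round(4).tolist(),round(d["confidence"],2)) for d in tip_of("wrist",t)if d["confidence"]>.4])
```

```text
stop [([248, 79], [0.6327, 0.1295], 0.59)]
pan [([251, 94], [0.6113, 0.1258], 0.68)]
band [([348, 123], [0.5764, 0.0002], 0.58)]
lane_1 [([298, 143], [0.5424, 0.0531], 0.91), ([192, 135], [0.5522, 0.214], 0.85), ([248, 139], [0.5477, 0.1292], 0.56)]
test_rig [([246, 131], [0.5567, 0.1322], 0.61)]
```

View pics/w3.png

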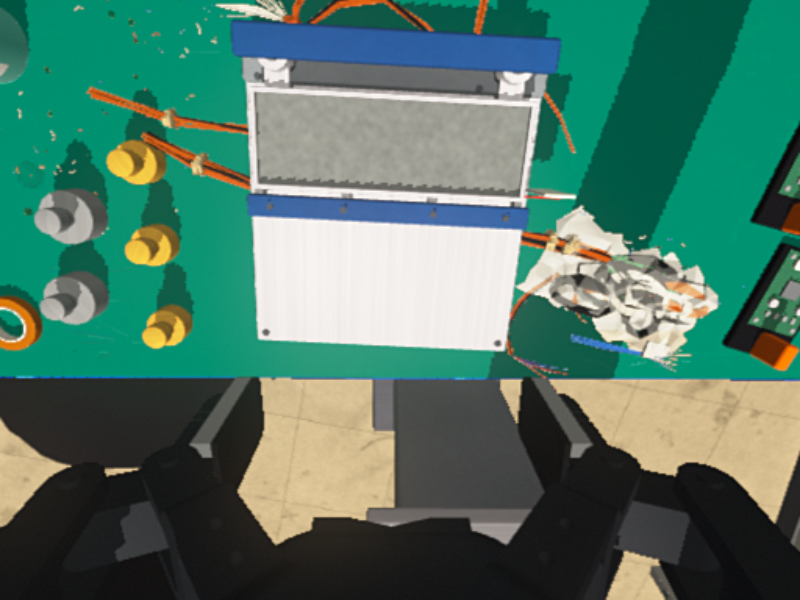

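The rig is centred: apron corners about (258,339) and (506,351), bridge bar at row ~210, pan above it. I'll zoom in for exact corners.

Run:
```python
import numpy as np,cv2
from h import ray
d=np.load("w3.npz");im=d["im"]
P={"K":d["K"],"camera_from_world":d["T"]}
def L(pts): # subpixel edge: rows/cols
    return
c=cv2.resize(im[120:235,150:350,::-1],None,fx=4,fy=4,interpolation=cv2.INTER_CUBIC);cv2.imwrite("pics/z3.png",c)
g=im.sum(2).astype(float)
# left/right plate edges at several rows, front edge at several columns
from scipy.optimize import least_squares
E=[]
f=lambda a:np.argmax(np.abs(np.diff(a)))
def sub(a):
    s=np.diff(a); s=np.abs(s);i=s.argmax();w=s[max(0,i-1):i+2];return (w*(np.arange(max(0,i-1),i+2))).sum()/w.sum()+.5
le=[(158+sub(g[r,158:172]),r) for r in range(150,212,4)]
re=[(318+sub(g[r,318:342]),r) for r in range(150,216,4)]
fe=[(c,205+sub(g[205:235,c])) for c in range(180,315,6)]
be=[(c,130+sub(im[130:146,c,2].astype(float)-im[130:146,c,0])) for c in range(172,325,6)]
for n,e in (("l",le),("r",re),("f",fe),("b",be)):
    X=np.array([ray(P,q,.024)[:2] for q in e])
    if n in"lr": p=np.polyfit(X[:,0],X[:,1],1);res=X[:,1]-np.polyval(p,X[:,0])
    else: p=np.polyfit(X[:,1],X[:,0],1);res=X[:,0]-np.polyval(p,X[:,1])
    print(n,p.round(4),(res*1000).round(1))
```

```text
Traceback (most recent call last):
ValueError: operands could not be broadcast together with shapes (2,) (3,)
```

View pics/z3.png

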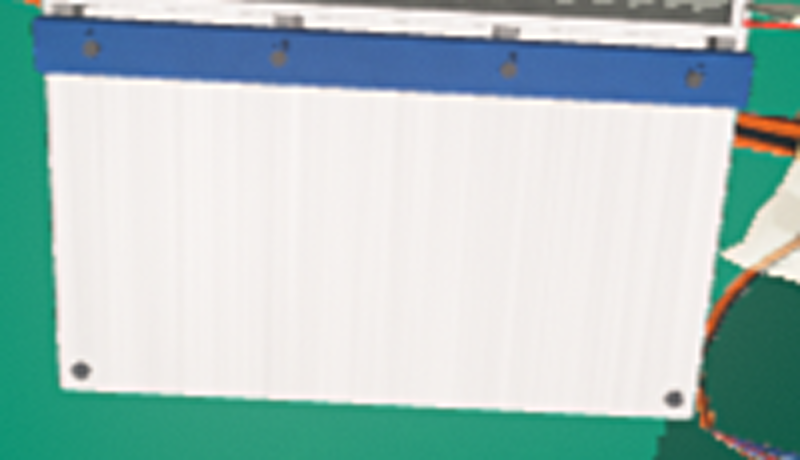

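```bash
cat > rig.py <<'E'
import numpy as np,cv2
from h import ray
def cross(a,th=130):
    s=np.where((a[:-1]-th)*(a[1:]-th)<0)[0]
    if len(s)==0:return None
    i=s[0]; return i+(th-a[i])/(a[i+1]-a[i])
E
python3 - <<'E'
import numpy as np
from rig import *
d=np.load("w3.npz");r=d["im"][:,:,0].astype(float)
P={"K":d["K"],"camera_from_world":d["T"]}
le=[(155+cross(r[k,155:175]),k) for k in range(145,212,3)]
re=[(340-cross(r[k,310:341][::-1]),k) for k in list(range(160,180,3))+list(range(208,218,3)) if cross(r[k,310:341][::-1]) is not None]
fe=[(c,212+cross(r[212:235,c])) for c in range(180,315,6)]
for n,e in (("l",le),("r",re),("f",fe)):
    X=np.array([ray(P,q,.024)[:2] for q in e])
    if n in"lr": p=np.polyfit(X[:,0],X[:,1],1);res=X[:,1]-np.polyval(p,X[:,0])
    else: p=np.polyfit(X[:,1],X[:,0],1);res=X[:,0]-np.polyval(p,X[:,1])
    print(n,p.round(4),(res*1000).round(1).tolist())
    if n=='f':pf=p
    if n=='l':pl=p
    if n=='r':pr=p
E
```

```text
l [-0.047   0.2875] [-0.2, -0.2, -0.1, 0.0, 0.2, 0.5, -0.0, 0.0, -0.2, -0.1, -0.1, 0.1, 0.4, -0.0, 0.1, -0.3, -0.2, -0.2, -0.0, 0.2, 0.4, 0.1, -0.4]
r [-0.0827  0.038 ] [4.8, 4.8, 4.6, 4.4, -9.4, -7.7, -6.5, 2.0, 1.9, 1.3, -0.2]
f [0.0448 0.4072] [0.1, 0.1, -0.2, -0.1, 0.3, 0.1, 0.0, 0.0, 0.1, -0.3, -0.2, 0.2, 0.1, -0.1, -0.1, 0.1, -0.4, -0.3, 0.1, 0.1, -0.1, -0.0, 0.4]
```

Run:
```python
import numpy as np
from rig import *
d=np.load("w3.npz");b=d["im"].min(2).astype(float)
P={"K":d["K"],"camera_from_world":d["T"]}
yaw=-.0455; ex=np.array([np.cos(yaw),np.sin(yaw)]);ey=np.array([-ex[1],ex[0]])
for nm,e in (("l",[(155+cross(b[k,155:175],140),k) for k in range(145,212,3)]),("r",[(300+cross(b[k,300:345],140),k) for k in range(150,218,3)]),("f",[(c,212+cross(b[212:235,c],140)) for c in range(180,315,6)])):
    X=np.array([ray(P,q,.024)[:2] for q in e]);print(nm,(X@ey if nm!='f' else X@ex).round(4).tolist())
```

```text
Traceback (most recent call last):
TypeError: unsupported operand type(s) for +: 'int' and 'NoneType'
```

Run:
```python
import numpy as np
from rig import *
d=np.load("w3.npz");b=d["im"].min(2).astype(float)
P={"K":d["K"],"camera_from_world":d["T"]}
yaw=-.0455; ex=np.array([np.cos(yaw),np.sin(yaw)]);ey=np.array([-ex[1],ex[0]])
def C(o,a): 
    c=cross(a,140); return np.nan if c is None else o+c
for nm,e in (("l",[(C(155,b[k,155:175]),k) for k in range(145,212,3)]),("r",[(C(300,b[k,300:345]),k) for k in range(150,218,3)]),("f",[(c,C(212,b[212:235,c])) for c in range(180,315,6)])):
    X=np.array([ray(P,q,.024)[:2] for q in e]);v=(X@ey if nm!='f' else X@ex);print(nm,np.nanmedian(v),v.round(4).tolist())
```

```text
l 0.2862479431906807 [0.286, 0.286, 0.2862, 0.2862, 0.2864, 0.2868, 0.2863, 0.2863, 0.2861, 0.2861, 0.2862, 0.2864, 0.2867, 0.2863, nan, 0.286, 0.2861, 0.2862, 0.2863, 0.2865, 0.2868, 0.2865, 0.286]
r 0.023896650604408348 [0.024, 0.0238, 0.0236, 0.0239, 0.024, 0.024, 0.0235, 0.0241, 0.0237, 0.0239, 0.0239, 0.0239, 0.024, 0.0235, 0.0241, 0.0238, 0.0237, 0.0241, 0.0239, 0.0242, 0.0235, 0.0239, 0.0238]
f 0.40681115582157856 [0.4068, 0.4069, 0.4065, 0.4067, 0.4071, 0.4069, 0.4068, 0.4068, 0.4069, 0.4064, 0.4066, 0.407, 0.4069, 0.4067, 0.4068, 0.407, 0.4064, 0.4066, 0.407, 0.407, 0.4067, 0.4069, 0.4073]
```

Run:
```python
from h import *
move_ptp([.50,-.33,.25],down(0))
P,im=shot("wrist","w4"); np.savez("w4.npz",im=im,K=P["K"],T=P["camera_from_world"])
print([(d["at"],ray(P,d["at"],0)[:2].round(4),round(d["confidence"],2)) for d in tip_of("wrist","carrier_a")])
print(im[100,100],im[40,250], read_time_s(), read_eef_pos())
```

```text
[([213.8, 85.9], array([ 0.5934, -0.2828]), 0.96), ([222.8, 191.1], array([ 0.4557, -0.2908]), 0.9), ([313.1, 138.4], array([ 0.5293, -0.411 ]), 0.87)]
[ 0 96 75] [15 97 75] 10.2417 [ 0.50138883 -0.32790653  0.25059932]
```

View pics/w4.png

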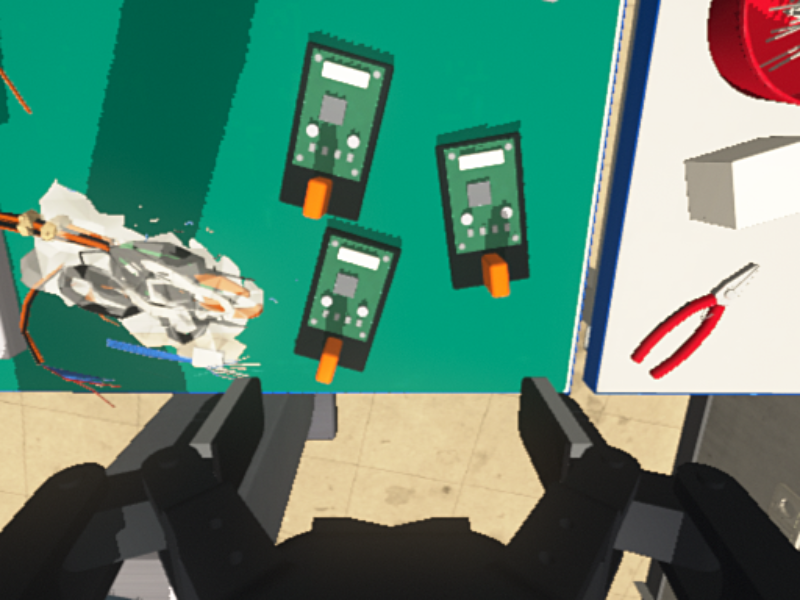

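Three carriers at native px (214,86), (223,191), (313,138), yaw slightly clockwise. Now the poses by segmentation.

```bash
cat > car.py <<'E'
from h import *
def carriers(P,im,guesses,dbg=None):
    """guesses: list of origin xy. Returns (x,y,yaw) from tray top outline z=.01 and rib"""
    S=2000 # px per m on rectified plane
    out=[]
    for k,g in enumerate(guesses):
        n=int(.2*S); x0=g[0]-.1;y0=g[1]-.1
        src=np.array([[0,0],[n,0],[n,n],[0,n]],np.float32)  # (u=x, v=y)
        W=np.array([[x0+u/S,y0+v/S,.01] for u,v in src])
        H=cv2.getPerspectiveTransform(proj(P,W).astype(np.float32),src)
        q=cv2.warpPerspective(im,H,(n,n),flags=cv2.INTER_CUBIC)
        f=q.astype(int); r,gg,b=f[...,0],f[...,1],f[...,2]
        mat=(gg-r>55)&(r<45)|((r<25)&(gg-r>35))
        orange=(r-b>70)&(r>110)
        m=(~mat&~orange).astype(np.uint8)*255
        m=cv2.morphologyEx(m,cv2.MORPH_OPEN,np.ones((9,9)))
        nl,lab,st,ce=cv2.connectedComponentsWithStats(m)
        i=lab[n//2-20:n//2+20,n//2-20:n//2+20]; i=np.bincount(i[i>0]).argmax()
        c=max(cv2.findContours((lab==i).astype(np.uint8),cv2.RETR_EXTERNAL,cv2.CHAIN_APPROX_NONE)[0],key=cv2.contourArea)
        (cx,cy),(w,h),a=cv2.minAreaRect(c)
        if w<h: a+=90; w,h=h,w
        a=np.deg2rad((a+45)%180-45) if False else np.deg2rad(((a+90)%180)-90)
        # rib direction check
        T=.5*(.046+.01)
        oy,ox=np.where(orange&(cv2.dilate((lab==i).astype(np.uint8),np.ones((41,41)))>0))
        d=np.array([ox.mean()-cx,oy.mean()-cy]) if len(ox) else np.array([-1,0])
        if d@[np.cos(a),np.sin(a)]>0: a+=np.pi
        x,y=x0+cx/S,y0+cy/S
        # rib top: project expected
        out.append((x,y,a,w/S,h/S,len(ox)))
        if dbg:
            cv2.drawContours(q,[cv2.boxPoints(((cx,cy),(w,h),np.rad2deg(a))).astype(int)],0,(255,0,0),1)
            cv2.imwrite(f"pics/{dbg}_{k}.png",q[:,:,::-1])
    return out
E
python3 - <<'E'
from car import *
d=np.load("w4.npz");P={"K":d["K"],"camera_from_world":d["T"]}
r=carriers(P,d["im"],[(.593,-.283),(.456,-.291),(.529,-.411)],"c4")
for a in r: print(np.round(a,4))
i=np.hstack([cv2.imread(f"pics/c4_{k}.png") for k in range(3)]); cv2.imwrite("pics/c4all.png",cv2.resize(i,(800,267)))
E
```

```text
[ 5.920e-01 -2.835e-01 -2.490e-01  1.194e-01  6.540e-02  2.368e+03]
[ 4.558e-01 -2.888e-01 -2.944e-01  1.208e-01  6.590e-02  2.125e+03]
[ 5.325e-01 -4.043e-01  1.676e-01  1.191e-01  6.590e-02  2.553e+03]
```

View pics/c4all.png

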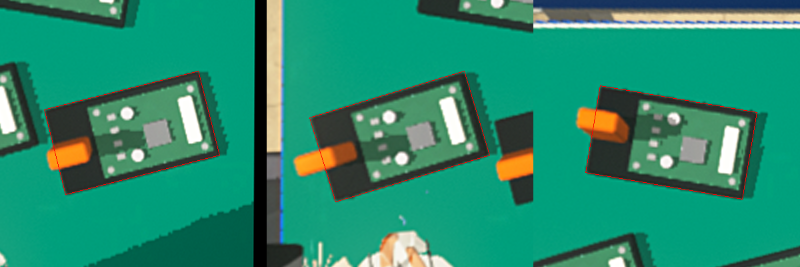

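```bash
cat > rigpose.py <<'E'
from car import *
YAW=-.0455
EX=np.array([np.cos(YAW),np.sin(YAW)]);EY=np.array([-EX[1],EX[0]])
RO=.5418*EX+.1551*EY
def rw(x,y,z): p=RO+x*EX+y*EY; return [p[0],p[1],z]
def wr(p): d=np.asarray(p)[:2]-RO; return np.array([d@EX,d@EY])
QR=down(YAW)
G=.033
def pick(c):
    x,y,a=c[:3]; rx,ry=x-.046*np.cos(a),y-.046*np.sin(a); q=down(a)
    move_gripper(.045,40)
    move_ptp([rx,ry,.13],q); movel([rx,ry,G],q,.12)
    move_gripper(0,40); print("gap",read_finger_gap(),"F",read_ft_force().round(1))
    movel([rx,ry,.18],q,.2); print("gap",read_finger_gap(),"F",read_ft_force().round(1))
def lay(lane_y,ox=-.068,dy=0,dx=0):
    p=rw(ox-.046+dx,lane_y+dy,.18)
    move_ptp(p,QR)
    movel(p[:2]+[.024+G+.008],QR,.12); 
    movel(p[:2]+[.024+G+.0005],QR,.03); print("F",read_ft_force().round(1))
    move_gripper(.040)
    movel(p[:2]+[.15],QR,.2)
E
python3 - <<'E'
from rigpose import *
print(RO)
pick((.592,-.2835,-.249))
lay(-.08)
p=rw(-.05,-.0,.27); move_ptp(p,QR)
P,im=shot("wrist","w5"); np.savez("w5.npz",im=im,K=P["K"],T=P["camera_from_world"])
print(read_time_s())
E
```

```text
[0.54829388 0.13029608]
gap 0.013356493168699936 F [-0.1  0.6  4.4]
gap 0.013466800988301051 F [-0.  -0.5 -1.4]
F [-0.  -0.3  0.8]
18.0833
```

View pics/w5.png

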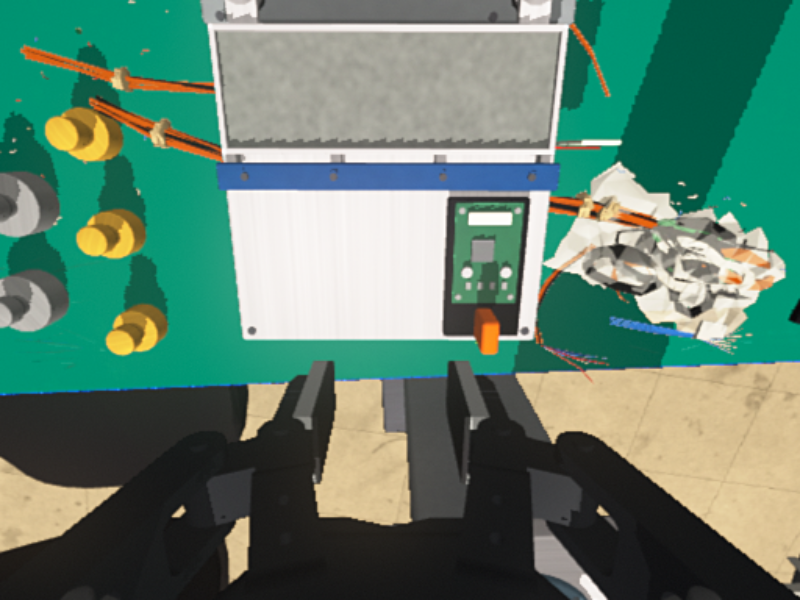

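The carrier lies straight on the apron before lane 3 (px 445–530, 195–337). Now I'll measure it against the plate edges.

```bash
cat > meas.py <<'E'
from rigpose import *
from rig import cross
def C(o,a,th=140):
    c=cross(a,th); return np.nan if c is None else o+c
def plate(P,im):
    """rig centre along EY, and front edge along EX, yaw, from apron edges z=.024"""
    S=2000; x0,y0=rw(-.16,-.16,0)[:2]
    w,h=int(.15*S),int(.32*S)  # u: rig x from -.16 ; v: rig y from -.16
    src=np.array([[0,0],[w,0],[w,h],[0,h]],np.float32)
    W=np.array([rw(-.16+u/S,-.16+v/S,.024) for u,v in src])
    q=cv2.warpPerspective(im,cv2.getPerspectiveTransform(proj(P,W).astype(np.float32),src),(w,h),flags=cv2.INTER_LINEAR)
    b=q.min(2).astype(float)
    return q,b,S
def report(P,im,tag):
    q,b,S=plate(P,im); cv2.imwrite(f"pics/{tag}.png",q[:,:,::-1])
    us=np.arange(60,270,4)
    lo=np.nanmedian([-.16+C(0,b[:90,u])/S for u in us]); hi=np.nanmedian([-.16+(b.shape[0]-1-C(0,b[::-1][:90,u]))/S for u in us])
    print("edges rig y",lo.round(4),hi.round(4),"mid",round((lo+hi)/2,4))
    fr=[-.16+C(0,b[v,:90])/S for v in range(80,b.shape[0]-80,4)]; print("front med",np.nanmedian(fr).round(4))
    return (lo+hi)/2
E
python3 - <<'E'
from meas import *
d=np.load("w5.npz");P={"K":d["K"],"camera_from_world":d["T"]}
report(P,d["im"],"p5")
# tray: black/board region on plane z=.034
S=2000;n=int(.2*S)
def tray(P,im,g,z=.034,half=.1):
    src=np.array([[0,0],[n,0],[n,n],[0,n]],np.float32)
    W=np.array([rw(g[0]-.1+u/S,g[1]-.1+v/S,z) for u,v in src])
    q=cv2.warpPerspective(im,cv2.getPerspectiveTransform(proj(P,W).astype(np.float32),src),(n,n))
    return q
q=tray(P,d["im"],(-.068,-.08)); cv2.imwrite("pics/t5.png",q[:,:,::-1])
r=q[...,0].astype(float)
us=range(150,300,6)
L=[C(0,q[:200,u].min(1).astype(float)[::-1][0:],110) for u in us]
lo=np.array([199-x for x in L]); hi=np.array([200+C(0,q[200:,u].min(1).astype(float),110) for u in us])
print((lo/S-.1-.08).round(4),(hi/S-.1-.08).round(4))
E
```

```text
edges rig y -0.1312 0.1312 mid 0.0
front med -0.1349
[-0.1012 -0.1005 -0.1124 -0.0955 -0.086  -0.1    -0.1121 -0.093  -0.0924
 -0.0937 -0.112  -0.0854 -0.0868 -0.0867 -0.0867 -0.0868 -0.0866 -0.0856
 -0.112  -0.1119 -0.1121 -0.0978 -0.0999 -0.0997 -0.0997] [-0.0619 -0.0623 -0.0471 -0.0778 -0.079  -0.078  -0.0474 -0.0704 -0.0599
 -0.0697 -0.0471 -0.0691 -0.0679 -0.0684 -0.0684 -0.0681 -0.0681 -0.0684
 -0.0473 -0.0472 -0.0471 -0.0648 -0.0631 -0.0635 -0.0635]
```

View pics/t5.png

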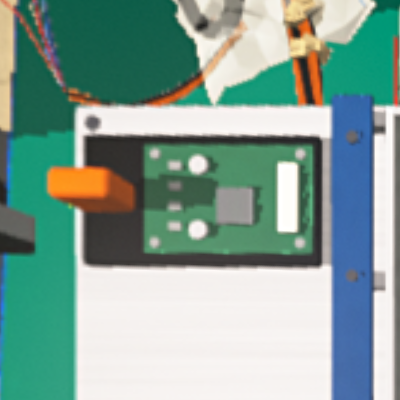

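Tray edges at rig y −0.112/−0.047: centred to 0.4 mm. Inserting it.

```bash
cat >> rigpose.py <<'E'
def insert(lane_y,tx,z=.024+G,dy=0):
    """regrip rib at rig tx, slide home"""
    y=lane_y+dy
    move_gripper(.040,40)
    move_ptp(rw(tx,y,.13),QR); movel(rw(tx,y,z),QR,.12)
    move_gripper(0,30); print("gap",read_finger_gap())
    movel(rw(tx,y,z+.0003),QR,.05); f0=read_ft_force()
    for x in np.arange(tx+.02,-.034,.02):
        movel(rw(x,y,z+.0003),QR,.08); f=read_ft_force()-f0; fx=f[:2]@EX
        if abs(fx)>6 or abs(f[:2]@EY)>8: print("x",round(x,3),"fx",fx.round(1),"fy",(f[:2]@EY).round(1),"fz",f[2].round(1))
        if fx<-15: print("BLOCKED");return False
    x=-.036
    while x<-.014:
        movel(rw(x,y,z+.0003),QR,.05); pause(.05); f=read_ft_force()-f0; fx=f[:2]@EX
        if fx<-9: break
        x+=.001
    print("end tcp x",round(x,4),"actual",wr(read_eef_pos()).round(4),"f",f.round(1))
    return True
def letgo(lane_y,x=None):
    move_gripper(.036); p=read_eef_pos(); movel([p[0],p[1],.16],QR,.2)
E
python3 - <<'E'
from rigpose import *
insert(-.08,-.114)
letgo(0)
P,im=shot("wrist","w6"); print(read_time_s())
E
```

```text
gap 0.01374787140721651
end tcp x -0.019 actual [-0.0228 -0.0798] f [-9.3  0.3 -2.1]
28.2917
```

View pics/w6.png

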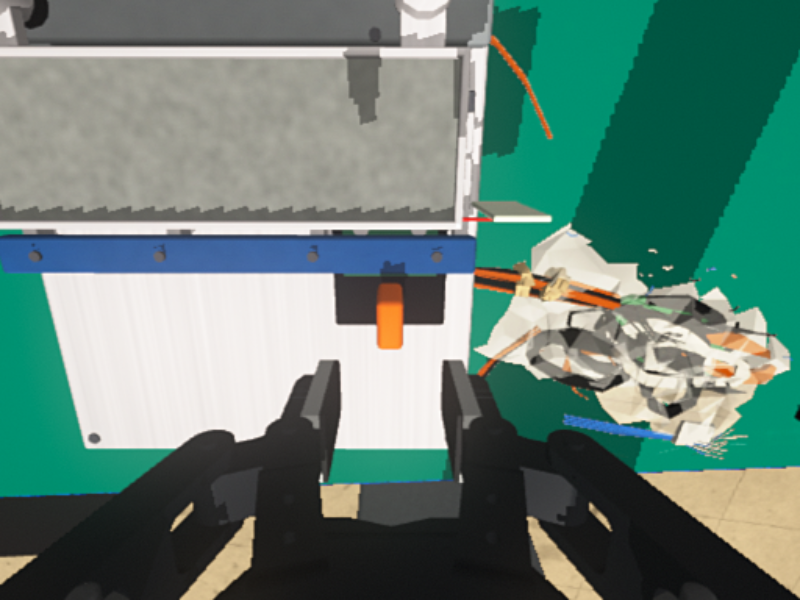

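Run:
```python
from rigpose import *
P=camera_params("wrist"); im=read_camera("wrist")
for c in (225,270):
    col=im[180:215,c].min(1).astype(float); k=np.where(np.diff(col)>60)[0]; print(k+180,[wr(ray(P,(c,180+j+.5),.034)).round(4) for j in k])
for c in (150,200):
    print([ (r,wr(ray(P,(c,r),.055))[0].round(4)) for r in (174,175)], im[170:178,c].tolist())
```

```text
[206 207] [array([-0.038 , -0.0578]), array([-0.039 , -0.0578])]
[206 207] [array([-0.0379, -0.1001]), array([-0.0389, -0.1001])]
[(174, np.float64(-0.0008)), (175, np.float64(-0.0016))] [[67, 104, 162], [68, 105, 162], [64, 103, 163], [95, 123, 173], [198, 202, 215], [251, 245, 240], [245, 240, 238], [242, 238, 236]]
[(174, np.float64(-0.0007)), (175, np.float64(-0.0016))] [[65, 106, 168], [65, 105, 167], [61, 102, 166], [94, 125, 177], [198, 203, 217], [251, 244, 239], [244, 239, 237], [243, 238, 236]]
```

Rear edge at −0.0383 (home = −0.038). Next carrier into lane 2.

```bash
cat >> rigpose.py <<'E'
def find():
    move_ptp([.48,-.33,.26],down(0))
    P,im=shot("wrist","find%d"%int(read_time_s()*10))
    g=[d for d in tip_of("wrist","carrier_a") if d["confidence"]>.5]
    g=[ray(P,d["at"],0)[:2] for d in g]; print("net",np.round(g,3).tolist())
    g=[q for q in g if q[1]<-.1]
    r=carriers(P,im,g,"fc")
    for a in r: print(np.round(a,4))
    return r
def laycheck(lane_y,ox=-.068,tag="lc"):
    p=rw(-.05,lane_y,.25); move_ptp(p,QR)
    P,im=shot("wrist",tag)
    S=2000;n=400
    src=np.array([[0,0],[n,0],[n,n],[0,n]],np.float32)
    W=np.array([rw(ox-.1+u/S,lane_y-.1+v/S,.034) for u,v in src])
    q=cv2.warpPerspective(im,cv2.getPerspectiveTransform(proj(P,W).astype(np.float32),src),(n,n))
    b=q.min(2).astype(float)
    # plate white outside: scan from outer to centre
    lo=[];hi=[]
    for u in range(110,290,4):
        a=b[130-60:200,u]; k=np.where((a[:-1]>110)&(a[1:]<=110))[0]; 
        if len(k): lo.append(70+k[0]+(a[k[0]]-110)/(a[k[0]]-a[k[0]+1]))
        a=b[200:330,u][::-1]; k=np.where((a[:-1]>110)&(a[1:]<=110))[0]
        if len(k): hi.append(329-k[0]-(a[k[0]]-110)/(a[k[0]]-a[k[0]+1]))
    lo=np.array(lo)/S+lane_y-.1;hi=np.array(hi)/S+lane_y-.1
    print("tray y",np.median(lo).round(4),np.median(hi).round(4),"mid-lane",(np.median(lo)/2+np.median(hi)/2-lane_y).round(4),"slopes mm",((lo[-8:].mean()-lo[:8].mean())*1e3).round(1),((hi[-8:].mean()-hi[:8].mean())*1e3).round(1))
E
python3 - <<'E'
from rigpose import *
r=find()
c=min(r,key=lambda a:np.hypot(a[0]-.456,a[1]+.289)); print(c)
assert abs(c[3]-.12)<.004 and abs(c[4]-.066)<.004
pick(c); lay(0); laycheck(0,tag="lc2"); print(read_time_s())
E
```

```text
net [[0.532, -0.408], [0.452, -0.288]]
[ 5.324e-01 -4.042e-01  1.640e-01  1.190e-01  6.590e-02  2.613e+03]
[ 4.553e-01 -2.887e-01 -2.915e-01  1.198e-01  6.560e-02  2.073e+03]
(np.float64(0.45525395682193537), np.float64(-0.2887114897152899), np.float64(-0.29145674917243536), 0.11982406616210937, 0.06556320953369141, 2073)
gap 0.01328571219185506 F [-0.6  0.5  4.4]
gap 0.013307788375509352 F [-0.1 -0.2 -1.8]
F [ 0.9 -0.8  1. ]
tray y -0.0324 0.0317 mid-lane -0.0004 slopes mm 0.1 0.4
37.675
```

View pics/lc2.png

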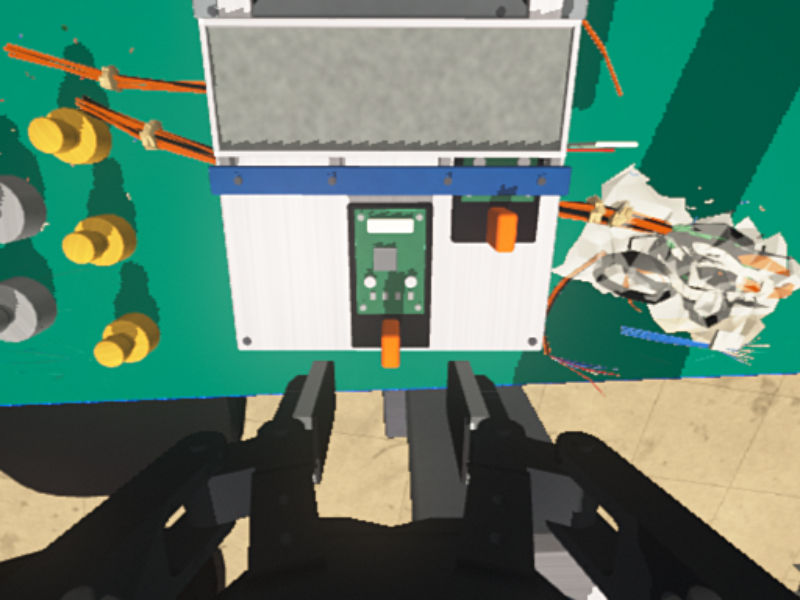

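The carrier sits straight before the middle lane (px 350–430) and the first one is home at right. I'll insert it, then do the third.

Run:
```python
from rigpose import *
ok=insert(0,-.114); letgo(0)
if ok:
    r=find()
    c=r[0]; assert len(r)==1 and abs(c[3]-.12)<.004 and abs(c[4]-.066)<.004
    pick(c); lay(.08); laycheck(.08,tag="lc3"); print(read_time_s())
```

```text
gap 0.013509591243354213
end tcp x -0.026 actual [-0.0298  0.0006] f [-9.3  1.1  7.1]
net [[0.534, -0.409]]
[ 5.324e-01 -4.044e-01  1.678e-01  1.190e-01  6.600e-02  2.618e+03]
gap 0.013268041240119755 F [ 0.2 -0.4  3.2]
gap 0.013440245061530834 F [-0.9 -0.2 -1.2]
F [0.8 0.3 1.3]
tray y 0.0478 0.112 mid-lane -0.0001 slopes mm 0.4 0.2
55.9083
```

```bash
ls pics
```

```text
c4_0.png
c4_1.png
c4_2.png
c4all.png
fc_0.png
fc_1.png
find298.png
find473.png
lc2.png
lc3.png
p5.png
scene0.png
side0.png
t5.png
w0.png
w1.png
w2.png
w3.png
w4.png
w5.png
w6.png
wrist0.png
z3.png
```

View pics/lc3.png

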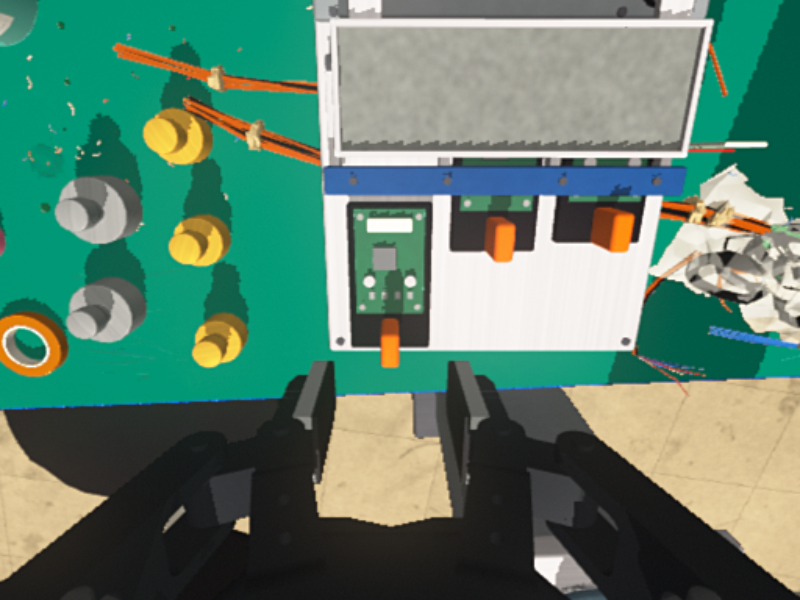

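Middle carrier is ~7 mm short of home (rear edge row 250 vs 243 for the right one). I'll insert the left one, then push the middle one again with closed fingers low behind it.

```bash
cat >> rigpose.py <<'E'
def push(lane_y,x0=-.075,xmax=-.03,th=9):
    z=.024+.019+.004
    move_gripper(0,30)
    move_ptp(rw(x0,lane_y,.14),QR); movel(rw(x0,lane_y,z),QR,.12); f0=read_ft_force(); x=x0
    while x<xmax:
        movel(rw(x,lane_y,z),QR,.05); pause(.03); f=read_ft_force()-f0; fx=f[:2]@EX
        if fx<-1: print(round(x,4),f.round(1),end=" ")
        if fx<-th: break
        x+=.001
    print("\nend",round(x,4),wr(read_eef_pos()).round(4),f.round(1))
    movel(rw(x0-.005,lane_y,z),QR,.1); movel(rw(x0-.005,lane_y,.16),QR,.2)
def rears(tag):
    move_ptp(rw(-.06,0,.20),QR)
    P,im=shot("wrist",tag)
    for ly in (-.08,0,.08):
        o=[]
        for dy in (-.022,.022):
            xs=np.arange(-.08,-.02,.0002); uv=proj(P,[rw(x,ly+dy,.034) for x in xs]).astype(np.float32)
            v=cv2.remap(im.min(2).astype(np.float32),uv[None,:,0],uv[None,:,1],cv2.INTER_LINEAR)[0]
            k=np.where((v[:-1]>110)&(v[1:]<=110))[0]; o.append(round(float(xs[k[0]]),4) if len(k) else None)
        print("lane",ly,"rear x",o)
E
python3 - <<'E'
from rigpose import *
ok=insert(.08,-.114); letgo(0)
push(0); rears("rr1"); print(read_time_s())
E
```

```text
gap 0.013257320034685776
end tcp x -0.034 actual [-0.0384  0.0814] f [-10.5  -0.7   8.1]
-0.072 [-1.4 -1.  -0.1] -0.067 [-1.2 -0.4 -0.4] -0.065 [-1.2 -1.  -0.9] -0.064 [-1.4 -0.7 -0.4] -0.061 [-1.9 -0.8 -0.4] -0.058 [-1.7 -0.6  0.4] -0.057 [-1.2 -0.6  0.3] -0.056 [-1.1 -0.3 -0.1] -0.055 [-1.3 -0.8 -0.8] -0.054 [-2.  -0.2 -0.2] -0.053 [-1.8 -1.  -0.9] -0.052 [-1.3 -0.3 -1.3] -0.051 [-3.4 -0.   1.5] -0.05 [-5.5 -1.6  2.5] -0.049 [-7.9 -0.4  4. ] -0.048 [-9.   0.5  5.1] 
end -0.048 [-0.0517  0.0001] [-9.   0.5  5.1]
lane -0.08 rear x [-0.038, -0.0382]
lane 0 rear x [-0.0382, -0.0386]
lane 0.08 rear x [-0.0526, -0.0528]
72.725
```

View pics/rr1.png

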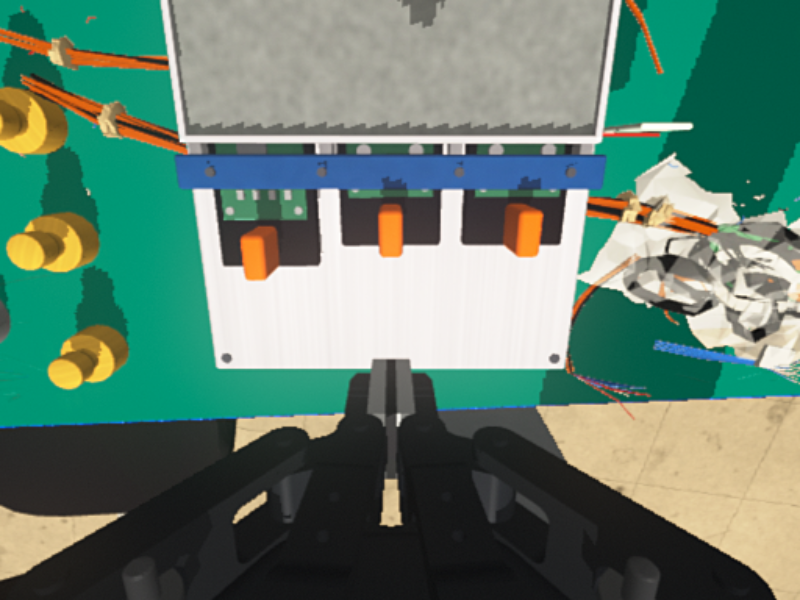

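Middle is home now (−0.0384); left is 15 mm short at px (320,265). Same push there.

Run:
```python
from rigpose import *
push(.08,x0=-.09); rears("rr2"); print(read_time_s())
```

```text
-0.052 [-1.5 -0.2  0.7] -0.051 [-4.1 -0.8  0.7] -0.05 [-5.1 -1.1  1.9] -0.049 [-6.4 -0.4  3. ] -0.048 [-7.7  0.7  3.4] -0.047 [-10.5  -0.8   5.4] 
end -0.047 [-0.0513  0.0799] [-10.5  -0.8   5.4]
lane -0.08 rear x [-0.038, -0.0382]
lane 0 rear x [-0.0382, -0.0386]
lane 0.08 rear x [-0.038, -0.038]
88.7
```

View pics/rr2.png

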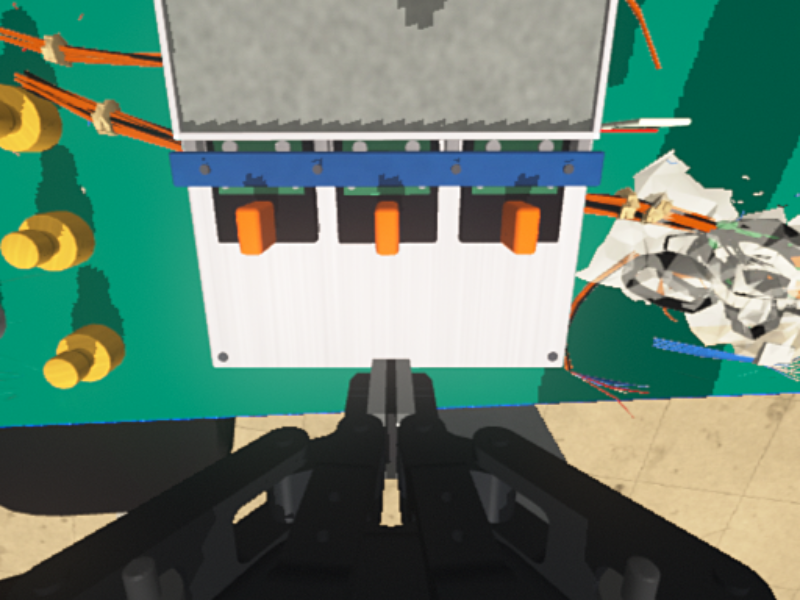

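All three are home (rear edges −0.038…−0.0386). Now the weights.

Run:
```python
from rigpose import *
d=np.load("w3.npz");P0={"K":d["K"],"camera_from_world":d["T"]}
for uv in [(251,94)]: print("pan rig",wr(ray(P0,uv,.0615)))
for n,uv in dict(rim_bl=(259,197),rim_br=(521,207),rim_tl=(248,85),rim_tr=(545,100)).items(): print(n,wr(ray(P0,np.array(uv)*.64,.0665)).round(4))
move_ptp([.47,.40,.25],down(0))
P,im=shot("wrist","ww"); np.savez("ww.npz",im=im,K=P["K"],T=P["camera_from_world"])
for t in("large_1","small_1"): print(t,[(np.round(d["at"]),ray(P,d["at"],0)[:2].round(4).tolist(),round(d["confidence"],2)) for d in tip_of("wrist",t)])
print(read_time_s())
```

```text
pan rig [ 0.06403342 -0.00115358]
rim_bl [0.0174 0.111 ]
rim_br [ 0.0204 -0.1149]
rim_tl [0.1049 0.1162]
rim_tr [ 0.106  -0.1221]
large_1 [(array([217.,  99.]), [0.5465, 0.4381], 0.73), (array([206., 166.]), [0.4604, 0.4567], 0.72)]
small_1 [(array([125., 113.]), [0.5296, 0.5555], 0.92), (array([273., 121.]), [0.5196, 0.3673], 0.7), (array([281.,  54.]), [0.5986, 0.3604], 0.66), (array([483.,  78.]), [0.5718, 0.1102], 0.21)]
89.9083
```

View pics/ww.png

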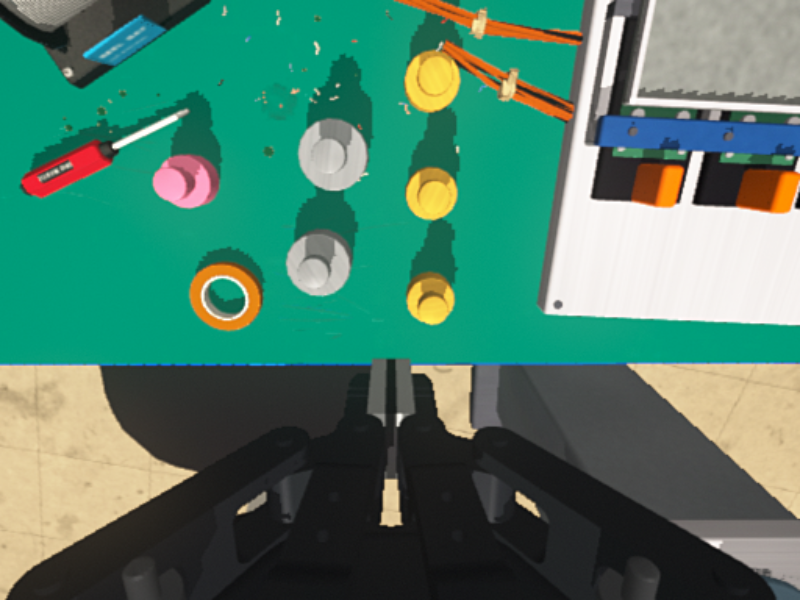

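Steel weights with knob tops at (330,154), (314,273); brass at (434,194), (433,305); the pink at (185,180) stays out.

```bash
cat >> rigpose.py <<'E'
PX=.063
def wpick(x,y,big,yaw=0):
    g=.048 if big else .044; q=down(yaw)
    move_gripper(.055,60); move_ptp([x,y,.13],q); movel([x,y,g],q,.12)
    move_gripper(0,60); print("gap",read_finger_gap())
    movel([x,y,.20],q,.2); print("gap",read_finger_gap(),read_ft_force().round(1))
def wplace(y,big,sunk,x=PX):
    g=.048 if big else .044
    move_ptp(rw(x,y,.21),QR)
    zf=.0615-sunk+g
    movel(rw(x,y,zf+.007),QR,.1); movel(rw(x,y,zf),QR,.03); pause(.3); print("F",read_ft_force().round(1),read_eef_pos()[2])
    move_gripper(.045); pause(.2); movel(rw(x,y,.22),QR,.15)
E
python3 - <<'E'
from rigpose import *
d=np.load("ww.npz");P={"K":d["K"],"camera_from_world":d["T"]}
for n,uv,z in [("Lf",(330,154),.052),("Ln",(314,273),.052),("sm",(434,194),.048),("sn",(433,305),.048)]: print(n,ray(P,np.array(uv)*.64,z)[:2].round(4))
print("w0",read_ft_force())
p=ray(P,np.array((330,154))*.64,.052)
wpick(p[0],p[1],True); 
wplace(.072,True,.0044)
move_ptp(rw(.0,0,.3),QR); shot("wrist","wp1"); print(read_time_s())
E
```

```text
Lf [0.5478 0.439 ]
Ln [0.4628 0.4544]
sm [0.5204 0.366 ]
sn [0.436  0.3641]
w0 [ 0.32379525  0.04341343 -0.43024018]
gap 0.021715113683709836
gap 0.021435171025782237 [-1.  -0.9 -4.3]
F [2.9 1.  0.7] 0.10599520763468485
98.125
```

View pics/wp1.png

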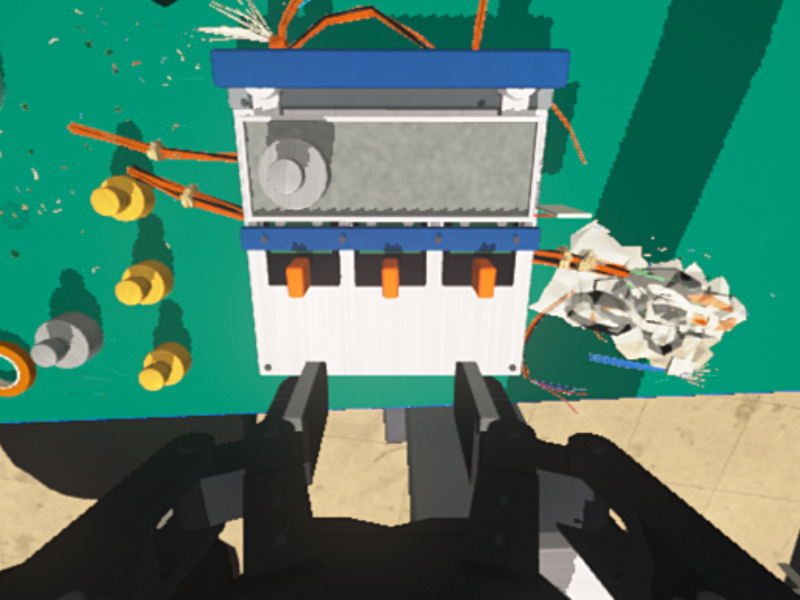

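The weight stands flat in the pan at (293,175). Second large, then a small in the middle.

Run:
```python
from rigpose import *
wpick(.4628,.4544,True); wplace(-.072,True,.0088)
wpick(.5204,.366,False); wplace(0,False,.011)
move_ptp(rw(.0,0,.3),QR); shot("wrist","wp2"); rears("rr3")
shot("side","s2"); print(read_time_s())
```

```text
gap 0.021557298084134206
gap 0.02224895176421003 [-0.9  0.3 -4.1]
F [ 3.1 -0.7  1.1] 0.10153560372913975
gap 0.021719081547952376
gap 0.02175730556433285 [-0.3 -0.8 -2.8]
F [1.1 0.8 1.5] 0.09501890928270183
lane -0.08 rear x [-0.038, -0.038]
lane 0 rear x [-0.038, -0.0384]
lane 0.08 rear x [-0.038, -0.0382]
116.1833
```

View pics/wp2.png

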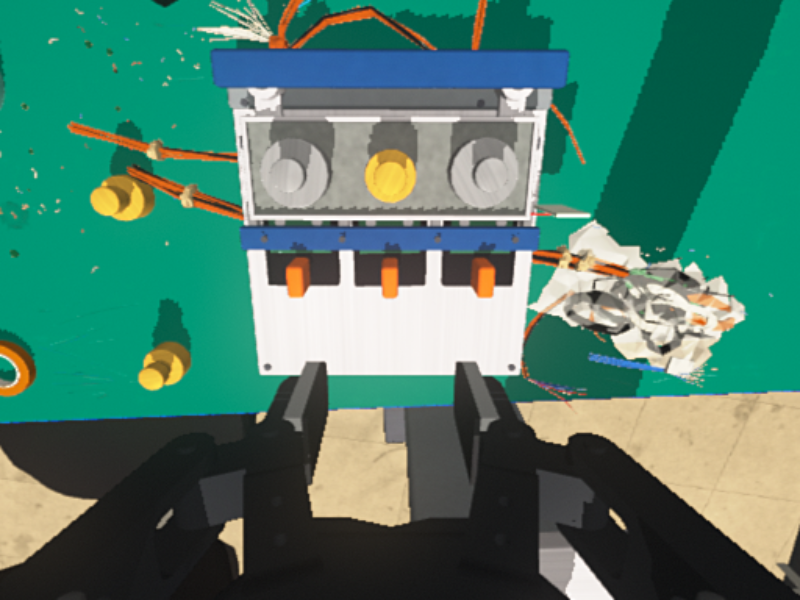

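View pics/rr3.png

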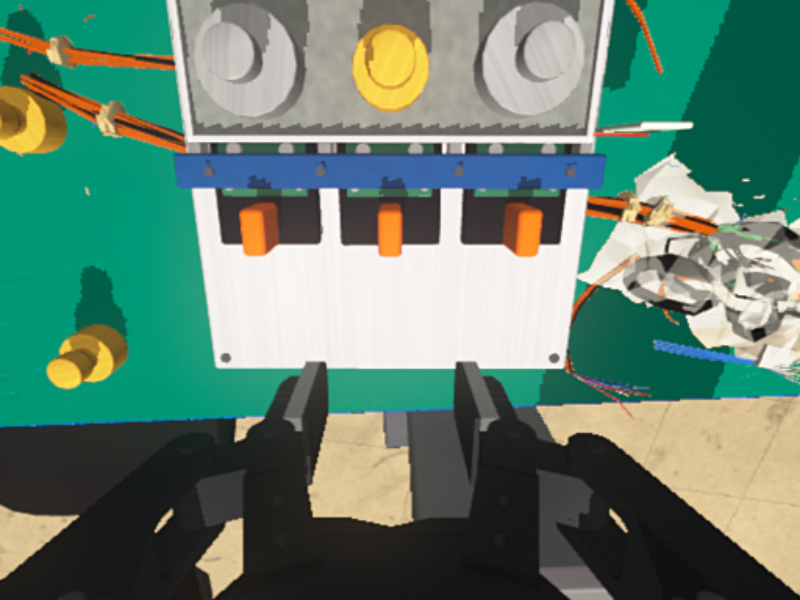

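All weights in, carriers still home. Let me check the pointer from a low, tilted view.

Run:
```python
from rigpose import *
def tq(yaw,el):
    z=np.array([np.cos(yaw)*np.cos(el),np.sin(yaw)*np.cos(el),-np.sin(el)]); x=np.array([np.cos(yaw)*np.sin(el),np.sin(yaw)*np.sin(el),np.cos(el)])
    return R.from_matrix(np.c_[x,np.cross(z,x),z]).as_quat()
done=False
for el in (15,25,35,45):
    for x in (-.10,-.14,-.06):
        for z in (.17,.2):
            p=rw(x,-.13,z); q=tq(YAW,np.deg2rad(el))
            if inverse_kinematics(p,q) is not None:
                print("ok",el,x,z); 
                try: move_ptp(rw(x,-.13,.28),q); movel(p,q,.15); done=True
                except MotionError as e: print(e); continue
                break
        if done:break
    if done:break
P,im=shot("wrist","pt"); np.savez("pt.npz",im=im,K=P["K"],T=P["camera_from_world"])
print([(d["at"],d["confidence"]) for d in tip_of("wrist","band")],[(d["at"],d["confidence"]) for d in look_for("wrist","head")], read_time_s())
```

```text
[([402.4, 84.4], 0.91)] [([227.4, 53.2], 0.87), ([250.6, 138.6], 0.35), ([252.1, 116.3], 0.18)] 116.3333
```

View pics/pt.png

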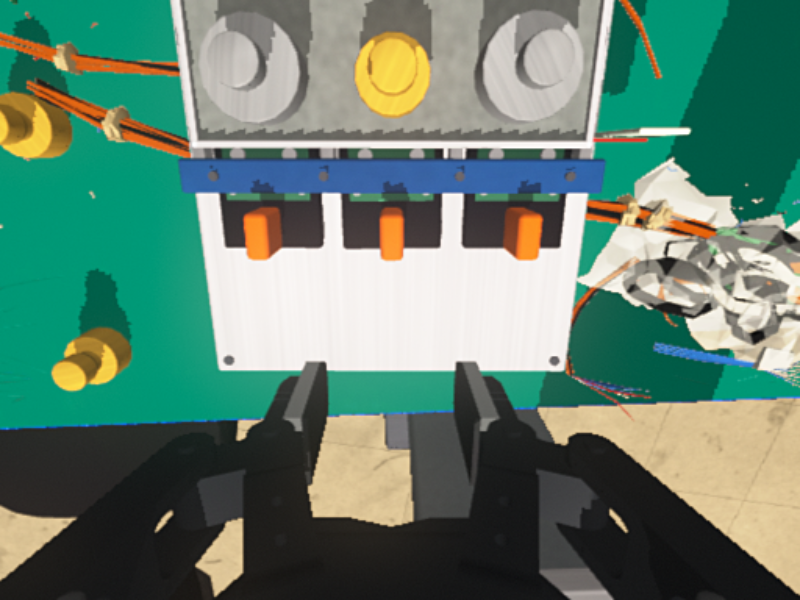

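```bash
cat > tq.py <<'E'
from rigpose import *
def tq(yaw,el,roll=0):
    z=np.array([np.cos(yaw)*np.cos(el),np.sin(yaw)*np.cos(el),-np.sin(el)]); x=np.array([np.cos(yaw)*np.sin(el),np.sin(yaw)*np.sin(el),np.cos(el)])
    return (R.from_matrix(np.c_[x,np.cross(z,x),z])*R.from_euler('z',roll)).as_quat()
E
python3 - <<'E'
from tq import *
for el in (20,35,50,60,70):
  n=0
  for yaw in (-50,-25,0,25,50):
    for roll in (0,90,-90,180):
      for x in (-.2,-.1,-.05):
        for y in (-.2,-.1,0):
         for z in (.15,.2,.28):
          q=tq(YAW+np.deg2rad(yaw),np.deg2rad(el),np.deg2rad(roll))
          if inverse_kinematics(rw(x,y,z),q) is not None:
            M=R.from_quat(q).as_matrix(); c=np.array(rw(x,y,z))+M@[.0794,0,-.1238]; v=M@[-.308,0,.951]; t=np.array(rw(.03,-.145,.05))-c
            ang=np.degrees(np.arccos(v@t/np.linalg.norm(t)));dep=np.degrees(np.arcsin(-t[2]/np.linalg.norm(t)))
            if ang<30 and dep<58: n+=1; print(el,yaw,roll,x,y,z,"ang",ang.round(),"dep",dep.round(),"d",np.linalg.norm(t).round(2),"rigdir",wr(RO+t[:2]).round(2)) if n<6 else 0
E
```

```text
20 -50 0 -0.2 -0.1 0.15 ang 23.0 dep 35.0 d 0.38 rigdir [ 0.29 -0.11]
20 -50 0 -0.2 -0.1 0.2 ang 22.0 dep 41.0 d 0.41 rigdir [ 0.29 -0.11]
20 -50 0 -0.2 -0.1 0.28 ang 23.0 dep 48.0 d 0.46 rigdir [ 0.29 -0.11]
20 -50 0 -0.2 0 0.15 ang 13.0 dep 31.0 d 0.42 rigdir [ 0.29 -0.21]
20 -50 0 -0.2 0 0.2 ang 11.0 dep 37.0 d 0.45 rigdir [ 0.29 -0.21]
35 -50 0 -0.2 -0.1 0.28 ang 19.0 dep 53.0 d 0.46 rigdir [ 0.27 -0.09]
35 -50 0 -0.2 0 0.15 ang 20.0 dep 36.0 d 0.4 rigdir [ 0.27 -0.19]
35 -50 0 -0.2 0 0.2 ang 15.0 dep 41.0 d 0.43 rigdir [ 0.27 -0.19]
35 -50 0 -0.2 0 0.28 ang 11.0 dep 48.0 d 0.49 rigdir [ 0.27 -0.19]
35 -50 0 -0.1 -0.1 0.15 ang 14.0 dep 52.0 d 0.3 rigdir [ 0.17 -0.09]
50 -50 0 -0.2 -0.1 0.2 ang 25.0 dep 50.0 d 0.39 rigdir [ 0.24 -0.06]
50 -50 0 -0.2 -0.1 0.28 ang 20.0 dep 56.0 d 0.45 rigdir [ 0.24 -0.06]
50 -50 0 -0.2 0 0.15 ang 29.0 dep 40.0 d 0.38 rigdir [ 0.24 -0.16]
50 -50 0 -0.2 0 0.2 ang 24.0 dep 46.0 d 0.41 rigdir [ 0.24 -0.16]
50 -50 0 -0.2 0 0.28 ang 18.0 dep 52.0 d 0.47 rigdir [ 0.24 -0.16]
60 -50 0 -0.2 -0.1 0.2 ang 29.0 dep 52.0 d 0.38 rigdir [ 0.23 -0.04]
60 -50 0 -0.2 0 0.28 ang 24.0 dep 55.0 d 0.46 rigdir [ 0.23 -0.14]
60 -50 0 -0.1 0 0.15 ang 25.0 dep 53.0 d 0.31 rigdir [ 0.13 -0.14]
60 -50 0 -0.1 0 0.2 ang 20.0 dep 58.0 d 0.35 rigdir [ 0.13 -0.14]
60 -50 0 -0.05 0 0.15 ang 21.0 dep 57.0 d 0.29 rigdir [ 0.08 -0.14]
70 -50 90 -0.2 -0.2 0.2 ang 27.0 dep 39.0 d 0.42 rigdir [0.32 0.07]
70 -50 90 -0.2 -0.2 0.28 ang 20.0 dep 47.0 d 0.48 rigdir [0.32 0.07]
70 -50 90 -0.2 -0.1 0.15 ang 29.0 dep 34.0 d 0.39 rigdir [ 0.32 -0.03]
70 -50 90 -0.2 -0.1 0.2 ang 24.0 dep 40.0 d 0.42 rigdir [ 0.32 -0.03]
70 -50 90 -0.2 -0.1 0.28 ang 16.0 dep 47.0 d 0.47 rigdir [ 0.32 -0.03]
```

Run:
```python
from tq import *
q=tq(YAW-np.deg2rad(50),np.deg2rad(20))
move_ptp(rw(-.2,-.1,.25),q); movel(rw(-.2,-.1,.17),q,.15)
P,im=shot("wrist","pt2"); np.savez("pt2.npz",im=im,K=P["K"],T=P["camera_from_world"])
uv=proj(P,[rw(.03,-.145,.05)])[0]; u,v=uv.astype(int); print(u,v)
c=im[max(0,v-45):v+45,max(0,u-60):u+60,::-1]; cv2.imwrite("pics/pt2z.png",cv2.resize(c,None,fx=6,fy=6,interpolation=cv2.INTER_CUBIC)); print([(d["at"],d["confidence"]) for d in tip_of("wrist","band")],read_time_s())
```

```text
134 204
[([130.2, 205.7], 0.84)] 120.5583
```

View pics/pt2z.png

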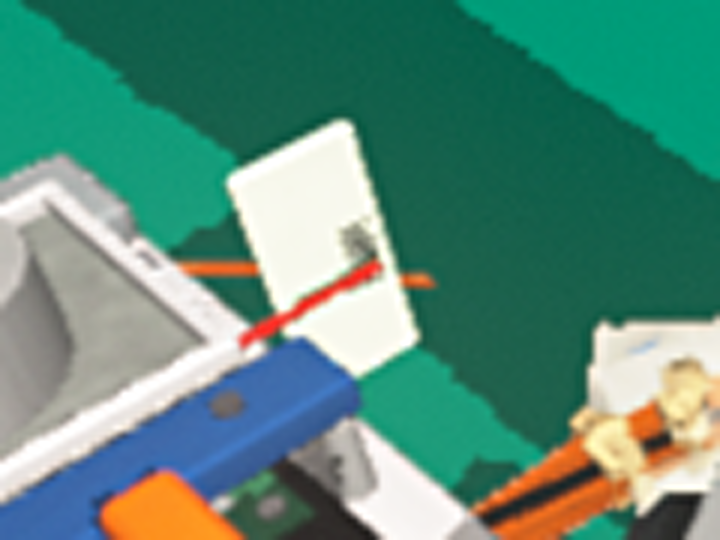

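View pics/pt2.png

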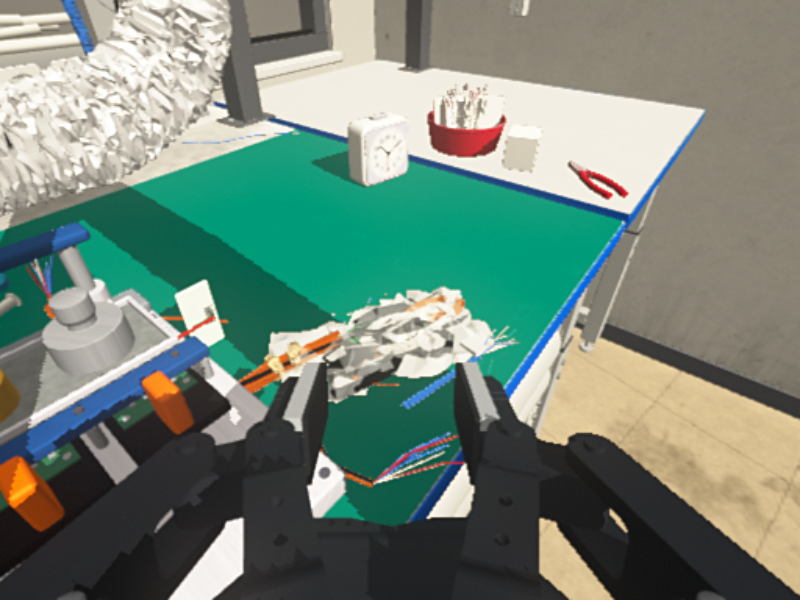

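The red pointer (px ~(385,270) in the zoom) sits over the plate with no green showing, i.e. apparently covering the band. I'll take one closer look.

Run:
```python
from tq import *
best=None
T=np.array(rw(.03,-.145,.05))
for el in (20,35,50):
 for yaw in (-80,-65,-50,-35):
  for roll in (0,):
   for x in (-.2,-.15,-.1,-.05):
    for y in (-.2,-.15,-.1,-.05,0):
     for z in (.08,.11,.14,.17):
      q=tq(YAW+np.deg2rad(yaw),np.deg2rad(el)); p=np.array(rw(x,y,z)); M=R.from_quat(q).as_matrix()
      c=p+M@[.0794,0,-.1238]; v=M@[-.308,0,.951]; t=T-c; d=np.linalg.norm(t)
      ang=np.degrees(np.arccos(v@t/d)); dep=np.degrees(np.arcsin(-t[2]/d)); tip=p+M@[0,0,.02]
      if ang>28 or wr(tip)[0]>-.08 and tip[2]<.1: continue
      s=d*100+max(0,dep-20)*.6
      if (best is None or s<best[0]) and inverse_kinematics(p,q) is not None: best=(s,p,q,d,dep,ang,el,yaw,x,y,z)
print(best[3:])
p,q=best[1],best[2]
move_ptp([p[0],p[1],p[2]+.1],q); movel(p,q,.15)
P,im=shot("wrist","pt3")
u,v=proj(P,[T])[0].astype(int); print(u,v)
c=im[max(0,v-45):v+45,max(0,u-60):u+60,::-1]; cv2.imwrite("pics/pt3z.png",cv2.resize(c,None,fx=6,fy=6,interpolation=cv2.INTER_CUBIC)); print(read_time_s(),read_ft_force())
movel([p[0],p[1],p[2]+.12],q)
```

```text
(np.float64(0.24636083176840576), np.float64(36.61947884453026), np.float64(24.887413556987536), 20, -50, -0.1, -0.15, 0.08)
121 203
121.95 [-0.77376963  0.03521035 -0.53336216]
```

View pics/pt3z.png

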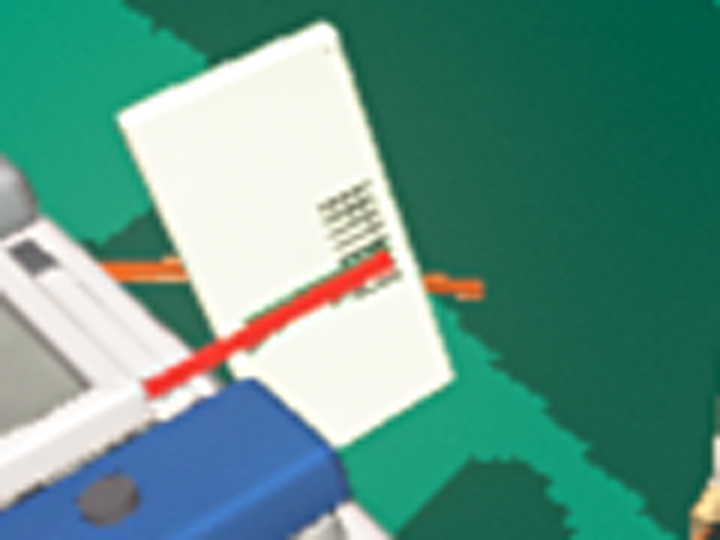

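The pointer lies on the band: green edge just above it at (320,285) in the zoom, which is the expected parallax from a view 37° above horizontal. One last carrier check, then hand in.

Run:
```python
from rigpose import *
move_ptp(rw(-.06,0,.25),QR); rears("rr4"); move_ptp(rw(-.06,0,.3),QR); pause(.5); print(read_time_s()); print(sign_off())
```

```text
lane -0.08 rear x [-0.038, -0.0384]
lane 0 rear x [-0.038, -0.0384]
lane 0.08 rear x [-0.0382, -0.0382]
127.2167
the job is handed in; nothing more can be done
None
```

The job is done and was handed in at about 127 s. All three carriers are home, and the test head is down under 1000 g.

- **Carriers:** All three are board end first, one to a lane. In the last picture their rear edges were at rig x −38.0 to −38.4 mm, and home is −38 mm. The middle and left carriers first stopped about 7 and 15 mm short when slid in by the handle. I pushed them home with closed fingers low behind the tray before placing any weight.
- **Weights:** Both large weights and one small one stand flat in the pan. The other two small weights and the pink look-alike were left alone.
- **Pointer:** In the close view, from about 37° above, the red pointer covers the green band with only a thin green edge above it. That fits a pointer standing in front of the band at its level. I judged this by eye, because the head's position can't be read directly.
- **At hand-in:** The gripper was open and clear of everything. I did not see any carrier get knocked.

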